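Sort two clip-on covers, snap the good one onto the housing and hold it

ROBOT

A 6-joint arm with a two-finger parallel gripper is mounted at the origin on a cart in front of the work surface, level with it; the furniture and walls round the work are solid. World frame = base frame: x ahead of the robot, y to its left, z up, the work surface at z = 0. Lengths are in mm, angles in rad, forces in N, time in s.
With the tool pointing down it reaches from about 300 to 775 mm from the base axis. Payload 14.6 kg.
Tool frame: the origin (TCP) lies between the finger pads; the fingertips stand 19 mm ahead of it and the grasp point (between the pads) is the TCP; z points along the fingers, y is the line along which they close (so a half turn about z gives the same grasp; the last joint's range is limited). The gripper opens to 94 mm and grips with 3 to 60 N. Pads are 16 mm wide; open, the fingers measure 119 mm over their backs; the gripper's body (75 mm by 177 mm) begins 78 mm behind the grasp point.
Start: joints at [-1.237, 0.3, 1.521, -0, 1.321, -0.067], TCP at [214.578, -506.405, 224.446] pointing down, gripper open.
Joint ranges: [-3.03, 3.03], [-0.79, 2.21], [0.23, 2.52], [-1.04, 4.18], [0, 3.07], [-2.55, 2.55]. Speed limits (rad/s): [2.22, 2.22, 2.57, 3.14, 3.14, 3.14].

INTERFACE

Orientations are given as [roll, pitch, yaw] about the fixed x, y, z axes, in that order (R = Rz(yaw) Ry(pitch) Rx(roll)).
In Python, from cell import monitor, imaging, job, find_in, trace gives the robot as it stands. The module is installed in compiled form; this text tells all that it offers.
- The arm moves only by the tool arm_command, never from a script. Its argument "steps" is a list of rows, each a list of 5 numbers: the opening, from 0 (shut) to 1 (fully open), then the shift along the tool's x, y, z in mm, then the turn about the tool's z in degrees. In form: [[gripper, dx, dy, dz, turn], ...]. A call has 1 to 20 rows; each row is the pose to reach, as a shift and turn from the pose commanded when the call began, along the tool's axes at that moment; what a row does not reach only later rows make up. A row lasts 1/8 s, in which the tool goes at most 62.5 mm and 10.7 degrees, less where a joint would pass 70% of its speed; a pose out of reach is approached as far as the arm can. A call with a gripper value outside its range is refused whole. The fingers move at their own pace and stop on an object; "force" is the grip in N (left out, the last holds). Time passes only in rows, so rows that repeat a pose let the fingers close. It gives the time, the measured TCP pose, the force, the opening and the grip force at its end, in the units of the state.
- monitor.read_state(): the state, without advancing time (a new reading comes with each control period).
- imaging.camera(name): name is "scene" or "top" or "wrist"; returns a dict with "img" (400x640x3 uint8, red, green, blue), "mtx" (3x3 intrinsics, pixels), "D" ([k1, k2, p1, p2, k3] as OpenCV has them; the pictures are not rectified), "view" (4x4, takes a point from world to camera coordinates). Camera axes: x right, y down, z forward; pixel columns grow to the right and rows downward; lengths in mm; the calibration is good to about 2 mm. A picture is of the moment at which its call begins. There is no depth.
- job.sign_off(): hands the job in; it is judged then, once.
Trained networks look in a picture, given as the dict that the camera call returned (one of the last four; its "shot" number tells which), for a name from the list of things; names that differ only in an ending like _2 or _b are one class to them, and where a whole thing is asked for, a point or a joint stands for the part that bears it (a point fixed in the world has none). Each returns a list of dicts, best first, with "p" (0 to 1); they miss things now and then, are a little off and sometimes report something else, mostly with a low value. They report only what shows in the picture. A call takes as long as a camera call. They do not tell look-alikes from the thing itself.
- find_in(picture, target): "rect" ([centre column, centre row, width, height] in pixels, round what is visible of it).
- trace(picture, target): "region" (400x640 bool, what is visible of it) and "rect" ([centre column, centre row, width, height] in pixels, round what is visible of it).
The state is a dict: "clock": time; "joints": joint angles; "qd": joint speeds; "effort": joint torques, N m; "eef_pos": TCP position; "eef_rot": TCP orientation; "wrist_force": force on the tool from outside, world axes, zero at the start; "moment": the same for the moment, N m; "finger_gap": finger opening in mm; "finger_force": force on a finger pad.
Only numpy, scipy, OpenCV 4.12 (cv2) and the standard library are available. Lean on these libraries where they do the work, as an engineer would, in place of code of your own. Each camera call takes 0.05 s, during which the arm holds its last target. There are 200 camera calls.

TASK

Two white clip-on covers lie on the bench: first put the reject, whose raised tag is a long bar, flat on the floor of the shallow metal tray and let go of it. Then set the good cover, with the round tag, into the recess of the grey sensor housing (either way round) and press it straight down until both black catches snap over its edge and it is fully home on its sprung seat. Keep pressing: finish with the fingers still holding that cover fully down, and leave the green-capped bottle and the label roll where they stand.

Things in the scene. Friction and masses are not known exactly. Their poses are not given: they have to be found in the camera images.
- cover_round: Good cover: white plate 90 x 72 x 5 mm (x, y, z) with an upright central grip rib, 34 mm long in y, 16 mm thick in x, rib top 39 mm above the plate's underside; pinch it along x, firmly, fingertips close above the plate so that it cannot pivot in the grip. Tag: dark raised disc, 16 mm across, 2 mm high, 27 mm from the centre toward -y. 80 g, loose. Origin: centre of the underside; z up.
- cover_bar: Reject cover: same as the good one, but its tag is a bar 44 mm long (along x), 8 mm wide, 2 mm high. Origin: centre of the underside; z up.
- tray: Shallow open aluminium tray, fixed to the bench, 140 x 120 x 24 mm outside (x, y, z), walls and floor 4 mm thick. Origin: centre of its underside, on the bench. Behind tray and housing stands a tall fixed grey instrument, its front about 0.57 m ahead of the robot: carry things round in front of it.
- housing: Grey housing fixed to the bench, 136 x 94 mm (x, y), walls 44 mm high, origin at the centre of its underside, z up. Its open recess takes a cover, long side along x, with 1.5 mm clearance at each end, 2.5 mm at each side; above 36 mm the walls flare outward 5 mm. A black sprung catch, 44 mm wide, top 46 mm up, at the middle of each short end overhangs the cover by 3.5 mm.
- housing_home (a point): Centre of the underside of a cover that is fully home on the fixed stops, 24 mm above the bench; axes as the housing's. On the way down the underside meets the catch slopes 16 mm above this point; resistance peaks (8 to 14 N) about 10 mm above it, then falls suddenly; at about 4 mm the catches close and draw the cover down (up to 15 N). Fully home takes about 8 N; 25 N does no harm; let go, it rises 3 to 4 mm.
- catch_front (a joint): Catch at the housing's -x end: travel outward in m, 0 closed, about 0.0035 while a cover's edge passes, back to 0 to 0.0015 once it has snapped over the cover. Spring 2.6 N per mm.
- catch_back (a joint): Catch at the housing's +x end, the same.
- seat (a joint): Sprung black rubber seat, 34 x 60 mm, in the middle of the recess, 1.5 N per mm: travel downward in m, 0 free (its top 29 mm above the bench), about 0.002 under a snapped cover that nobody presses, 0.005 with the cover fully home.
- green_bottle: Bystander: small white bottle with a green cap, 33 mm across, 66 mm high, origin at the centre of its underside. Loose.
- labels: Bystander: white label roll lying flat, 63 mm across, 26 mm high, origin at the centre of its underside. Loose.
Things that resemble listed ones, but are neither listed nor needed, are in the scene too. Leave any purple or turquoise look-alike of the cover_round alone.

How it is judged:
By the outcome, as a careful person would: the job done as asked, in the order asked, and still so for the second after the job is handed in, while the arm keeps its last pose, push and grip.
It also fails if it takes over 72 s, if anything falls off the work surface, if the arm or the gripper's body presses on something with over 40 N, if the wrist force passes 120 N, or if a joint passes its speed limit or range.

## Working session

There is one attempt and no reset: what is moved stays moved. The work goes in short steps, Python scripts to look and compute and a tool call to move; the robot and the scene stay as the last step left them, time stands still between calls to the robot, and variables do not carry over. Pictures are saved under pics/ and viewed, at most 10 in all, crops included, and the job is handed in when it is done.

Besides the shell and the picture viewer there is one more tool, called after ">>>" as name(argument=value, ...) on one line, values as JSON. arm_command: Moves the arm, as the interface text tells. Its arguments: {"type":"object","properties":{"steps":{"type":"array","items":{"type":"array","items":{"type":"number"}}},"force":{"type":"number"}},"required":["steps"]}

```bash
mkdir -p pics
cat > h.py <<'E'
import numpy as np, cv2
from cell import monitor, imaging, job, find_in, trace
def ray(c,uv):
    n=cv2.undistortPoints(np.array([[uv]],float),np.array(c["mtx"],float),np.array(c["D"],float))[0,0]
    V=np.array(c["view"]);R=V[:3,:3];o=-R.T@V[:3,3];return o,R.T@np.array([n[0],n[1],1])
def at_z(c,uv,z):
    o,d=ray(c,uv);return (o+d*(z-o[2])/d[2])
def px(c,P):
    V=np.array(c["view"]);r=cv2.Rodrigues(V[:3,:3])[0]
    return cv2.projectPoints(np.array(P,float).reshape(-1,3),r,V[:3,3],np.array(c["mtx"],float),np.array(c["D"],float))[0][:,0]
def save(c,n,img=None):
    cv2.imwrite(f"pics/{n}.png",cv2.cvtColor(c["img"] if img is None else img,cv2.COLOR_RGB2BGR))
E
cat > a.py <<'E'
from h import *
s=monitor.read_state();print({k:np.round(v,3) for k,v in s.items()})
for n in ["top","scene"]:
    c=imaging.camera(n);save(c,n+"1")
    V=np.array(c["view"]);print(n,np.round(-V[:3,:3].T@V[:3,3]))
    for t in ["cover_round","cover_bar","tray","housing","green_bottle","labels"]:
        for f in find_in(c,t)[:4]:
            r=f["rect"];print(t,round(f["p"],2),np.round(r),np.round(at_z(c,r[:2],10)))
E
python3 a.py
```

```text
{'clock': np.float64(0.0), 'joints': array([-1.237,  0.3  ,  1.522, -0.   ,  1.321, -0.067]), 'qd': array([ 0.   , -0.   , -0.001, -0.002,  0.001,  0.   ]), 'effort': array([ 1.0000e-03, -5.3181e+01, -3.5273e+01,  7.1000e-02,  2.4000e-02,
       -0.0000e+00]), 'eef_pos': array([ 214.502, -506.167,  223.888]), 'eef_rot': array([-3.14 , -0.   ,  0.401]), 'wrist_force': array([1.366, 0.592, 0.742]), 'moment': array([ 0.044, -0.009, -0.004]), 'finger_force': np.float64(0.0), 'finger_gap': np.float64(93.832)}
top [ 418. -223. 1686.]
cover_round 0.82 [337. 245.  29.  34.] [ 408. -292.   10.]
cover_round 0.71 [411. 245.  22.  27.] [ 412. -543.   10.]
cover_round 0.57 [461. 227.  28.  30.] [ 475. -712.   10.]
cover_round 0.41 [189. 221.  18.   8.] [482. 212.  10.]
cover_bar 0.7 [343. 192.  22.  27.] [ 588. -312.   10.]
tray 0.69 [248. 224.  44.  45.] [473.   9.  10.]
housing 0.93 [188. 221.  36.  44.] [481. 212.  10.]
green_bottle 0.58 [296. 213.  12.   7.] [ 515. -153.   10.]
labels 0.5 [298. 178.  19.  21.] [ 634. -155.   10.]
scene [ 94. 697. 879.]
cover_round 0.82 [356. 205.  30.  18.] [ 413. -290.   10.]
cover_round 0.57 [373. 144.  22.  13.] [ 485. -720.   10.]
cover_round 0.54 [378. 170.  26.  13.] [ 405. -535.   10.]
cover_round 0.24 [269. 306.  61.  54.] [486. 206.  10.]
cover_bar 0.63 [314. 195.  26.  18.] [ 576. -284.   10.]
tray 0.78 [304. 258.  60.  49.] [474.  11.  10.]
housing 0.82 [268. 305.  56.  52.] [491. 204.  10.]
green_bottle 0.62 [315. 215.   9.  17.] [ 528. -184.   10.]
```

Run:
```python
import cv2
a=cv2.imread("pics/top1.png")[140:300,140:500]; b=cv2.imread("pics/scene1.png")[110:350,200:440]
cv2.imwrite("pics/t1.png",cv2.resize(a,None,fx=2.2,fy=2.2,interpolation=cv2.INTER_CUBIC))
cv2.imwrite("pics/s1.png",cv2.resize(b,None,fx=2.5,fy=2.5,interpolation=cv2.INTER_CUBIC))
```

```text
(no output)
```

View pics/t1.png

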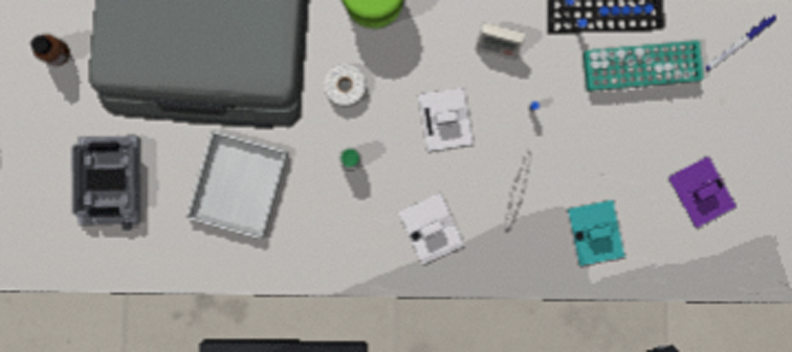

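View pics/s1.png

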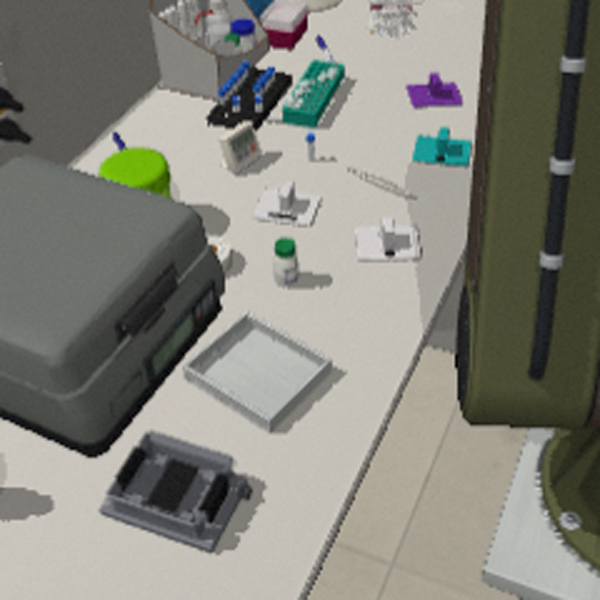

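The top crop shows the good cover at about (432,228), with its disc at (416,236). The reject is at (445,120), with its bar at (428,122). The tray is at (240,187) and the housing at (107,181). Next I'll move the wrist camera above the two white covers.

>>> arm_command(steps=[[1,35,-8,-20,-8],[1,75,-16,-40,-17],[1,120,-25,-60,-26],[1,165,-35,-60,-35],[1,210,-46,-60,-44],[1,255,-57,-60,-53],[1,300,-68,-60,-62],[1,343,-79,-60,-67],[1,343,-79,-60,-67]])

```text
clock: 1.82
eef_pos: [501.2, -298.0, 284.0]
eef_rot: [-3.141, -0.0, 1.574]
wrist_force: [0.3, -0.1, -0.2]
finger_gap: 94.1
finger_force: 0.0
```

```bash
cat > b.py <<'E'
from h import *
import sys
c=imaging.camera("wrist");save(c,sys.argv[1]);s=monitor.read_state();print(s["clock"],np.round(s["eef_pos"],1),np.round(s["eef_rot"],3),np.round(s["wrist_force"],1))
V=np.array(c["view"]);print(np.round(-V[:3,:3].T@V[:3,3]),np.round(V[:3,:3],2).tolist())
np.savez(f"pics/{sys.argv[1]}.npz",**{k:c[k] for k in("mtx","D","view","img")})
for t in sys.argv[2:]:
    for f in find_in(c,t)[:4]:
        r=f["rect"];print(t,round(f["p"],2),np.round(r),np.round(at_z(c,r[:2],5)))
E
python3 b.py w1 cover_round cover_bar green_bottle labels
```

```text
1.875 [ 500.1 -299.1  284.1] [-3.141 -0.     1.572] [-0.4 -0.6  0.4]
[ 500. -226.  444.] [[1.0, 0.0, -0.0], [0.0, -0.97, 0.25], [0.0, -0.25, -0.97]]
cover_round 0.71 [267. 161.  74.  68.] [ 417. -284.    5.]
cover_round 0.6 [270. 323.  36.   7.] [ 409. -575.    5.]
cover_bar 0.58 [374. 176.  60.  51.] [ 582. -305.    5.]
green_bottle 0.79 [336.  74.  25.  35.] [ 522. -158.    5.]
labels 0.86 [417.  67.  47.  54.] [ 636. -148.    5.]
```

View pics/w1.png

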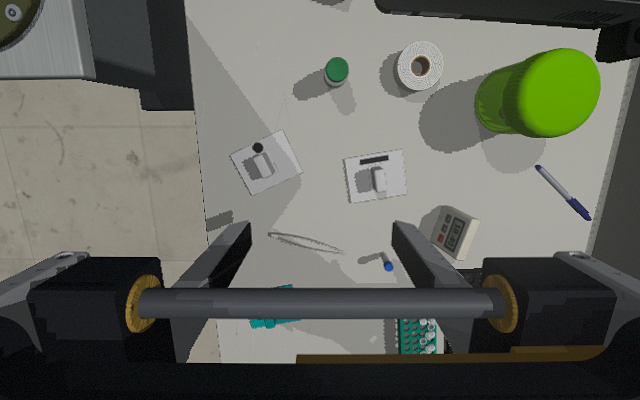

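The wrist view shows the good cover at (266,162), with its disc at (258,148), and the reject at (376,176), with its bar at (374,160). I'll fit poses by matching the model silhouette to each traced region.

```bash
cat > fit.py <<'E'
from h import *
from scipy.optimize import minimize
def box(x0,x1,y0,y1,z0,z1): return np.array([[x,y,z] for x in(x0,x1) for y in(y0,y1) for z in(z0,z1)],float)
COVER=[box(-45,45,-36,36,0,5),box(-8,8,-17,17,5,39)]
TRAY=[box(-70,70,-60,60,0,24)]
HOUS=[box(-68,68,-47,47,0,44)]
S=3
def mask(c,parts,p,z):
    m=np.zeros((400*S,640*S),np.uint8);k=np.cos(p[2]);n=np.sin(p[2])
    for b in parts:
        w=np.c_[b[:,0]*k-b[:,1]*n+p[0],b[:,0]*n+b[:,1]*k+p[1],b[:,2]+z]
        q=(px(c,w)+.5)*S-.5
        cv2.fillConvexPoly(m,cv2.convexHull(q.astype(np.float32)).round().astype(np.int32),1)
    return cv2.resize(m.astype(np.float32),(640,400),interpolation=cv2.INTER_AREA)
def fit(c,region,parts,z,p0):
    r=region.astype(np.float32)
    def cost(v):
        m=mask(c,parts,[v[0],v[1],v[2]/50],z);return 1-np.minimum(m,r).sum()/np.maximum(m,r).sum()
    best=None
    for a in p0[2]:
        v0=np.array([p0[0],p0[1],a*50])
        o=minimize(cost,v0,method="Nelder-Mead",options=dict(initial_simplex=v0+np.array([[0,0,0],[12,0,0],[0,12,0],[0,0,12]]),maxiter=150))
        if best is None or o.fun<best.fun: best=o
    return best.x[0],best.x[1],best.x[2]/50,1-best.fun
E
python3 - <<'E'
from fit import *
c=imaging.camera("wrist")
for t,uv in(("cover_bar",(376,176)),("cover_round",(266,162))):
    for f in trace(c,t)[:3]:
        r=f["rect"]
        if abs(r[0]-uv[0])+abs(r[1]-uv[1])>25: continue
        x,y,_=at_z(c,r[:2],5)
        P=fit(c,f["region"],COVER,0,(x,y,[2.6,2.9,3.2,3.5,3.8]));print(t,round(f["p"],2),np.round(P,3),np.degrees(P[2]))
c=imaging.camera("top")
for t,z,M in(("tray",0,TRAY),("housing",0,HOUS)):
    for f in trace(c,t)[:1]:
        x,y,_=at_z(c,f["rect"][:2],10)
        print(t,round(f["p"],2),f["rect"],np.round(fit(c,f["region"],M,0,(x,y,[-.8,-.4,0,.4,.8,1.2,1.57,2,2.4])),3))
E
```

```text
cover_bar 0.7 [ 585.85  -306.357    3.314    0.966] 189.87173158538542
cover_round 0.83 [ 415.717 -285.991    3.579    0.976] 205.0848847182429
tray 0.76 [250.3, 224.8, 45.4, 49.0] [474.933  13.604   2.887   0.973]
housing 0.94 [187.6, 221.4, 39.1, 40.8] [476.213 211.864   3.189   0.907]
```

>>> arm_command(steps=[[0.5,-3,40,10,-5],[0.5,-6.6,86.4,40,-10],[0.5,-6.6,86.4,90,-10],[0.5,-6.6,86.4,140,-10],[0.5,-6.6,86.4,190,-10],[0.5,-6.6,86.4,225,-10],[0.5,-6.6,86.4,245,-10],[0.5,-6.6,86.4,257,-10],[0.5,-6.6,86.4,257,-10],[0,-6.6,86.4,257,-10],[0,-6.6,86.4,257,-10],[0,-6.6,86.4,257,-10],[0,-6.6,86.4,257,-10]], force=35)

```text
clock: 4.0
eef_pos: [586.1, -306.6, 27.9]
eef_rot: [3.141, 0.0, 1.745]
wrist_force: [-0.4, -0.4, 2.3]
finger_gap: 15.9
finger_force: 35.0
```

>>> arm_command(steps=[[0,0,0,-20,0],[0,0,0,-60,0],[0,0,-10,-110,0],[0,10,-35,-150,0],[0,40,-65,-190,0],[0,80,-84,-200,0],[0,120,-84,-200,0],[0,160,-84,-200,0],[0,188,-84,-200,0],[0,188,-84,-200,0]])

```text
clock: 5.25
eef_pos: [470.6, -134.6, 228.9]
eef_rot: [3.14, 0.001, 1.747]
wrist_force: [-0.3, -1.5, -0.2]
finger_gap: 16.0
finger_force: 35.0
```

```bash
cat > c.py <<'E'
from fit import *
import sys
c=imaging.camera("wrist");save(c,sys.argv[1]);s=monitor.read_state();print(s["clock"],np.round(s["eef_pos"],1),np.round(s["eef_rot"],3),np.round(s["wrist_force"],1),s["finger_gap"])
for t,M in(("tray",TRAY),("housing",HOUS)):
    for f in trace(c,t)[:1]:
        x,y,_=at_z(c,f["rect"][:2],10)
        P=fit(c,f["region"],M,0,(x,y,[2.6,2.9,3.2,3.5]));print(t,round(f["p"],2),np.round(f["rect"]),np.round(P,3))
E
python3 c.py w2
```

```text
5.3 [ 470.8 -135.6  228.7] [3.140e+00 1.000e-03 1.746e+00] [ 0.1 -1.  -0.2] 15.686951845694963
tray 0.88 [353.  65. 150. 130.] [477.799  12.414   2.879   0.978]
```

View pics/w2.png

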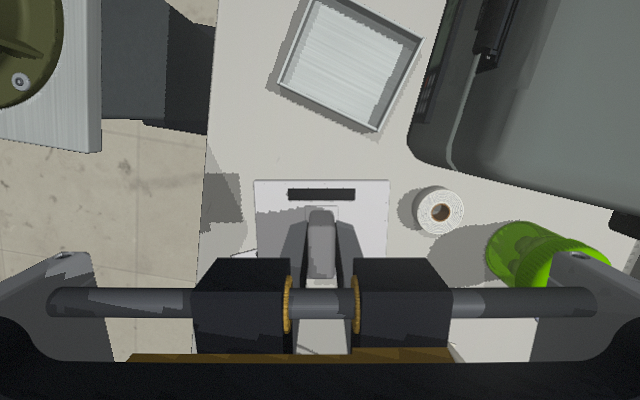

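The reject is held level, with its bar at (321,194). The tray is at (350,65) and its fitted pose agrees with the top view. I'll turn clear of the instrument, then place the reject.

>>> arm_command(steps=[[0,10,-15,0,-10],[0,30,-15,0,-20],[0,50,-10,0,-30],[0,75,0,20,-40],[0,100,10,50,-50],[0,125,22,90,-60],[0,145,32,130,-65],[0,145,32,160,-65],[0,145,32,182,-65],[0,145,32,192,-65],[0,145,32,196,-65],[0,145,32,196,-65],[0,145,32,196,-65]])

```text
clock: 7.02
eef_pos: [477.6, 12.3, 32.1]
eef_rot: [3.141, 0.001, 2.879]
wrist_force: [-0.4, 0.3, -0.5]
finger_gap: 15.7
finger_force: 35.0
```

```bash
python3 -c "
from h import *
s=monitor.read_state();print(s['eef_pos'],s['eef_rot'],s['wrist_force'],s['joints'])"
```

```text
[477.58566704  12.30320919  32.06137215] [3.14134305e+00 1.16909468e-03 2.87897503e+00] [-0.37872992  0.28388022 -0.54672921] [-5.09287726e-02  4.06914526e-01  1.88790643e+00 -2.14718598e-06
  8.45576257e-01 -1.35910619e+00]
```

>>> arm_command(steps=[[0,0,0,0.7,0],[0.4,0,0,0.7,0],[0.4,0,0,0.7,0],[0.4,0,0,-2,0],[0.4,0,0,-30,0],[0.4,0,0,-80,0],[0.4,0,-20,-130,0],[0.4,-1,-55,-150,0],[0.4,-3,-95,-150,0],[0.4,-6,-140,-150,10],[0.4,-10,-190,-150,20],[0.4,-14,-240,-150,30],[0.4,-19,-260,-150,40],[0.4,-19,-260,-150,50],[0.4,-19,-260,-150,50]])

```text
clock: 8.9
eef_pos: [427.9, -243.7, 181.5]
eef_rot: [-3.142, -0.0, 2.007]
wrist_force: [0.5, 1.2, -0.1]
finger_gap: 37.5
finger_force: 0.0
```

Run:
```python
from fit import *
s=monitor.read_state();print(s["clock"],np.round(s["eef_pos"],1),np.round(s["eef_rot"],3))
c=imaging.camera("wrist");d=imaging.camera("top")
for cc,t in((c,"cover_round"),(d,"cover_bar")):
    for f in trace(cc,t)[:4]:
        x,y,_=at_z(cc,f["rect"][:2],8)
        if t=="cover_round":print(t,round(f["p"],2),np.round(f["rect"]),np.round(fit(cc,f["region"],COVER,0,(x,y,[3.4,3.6])),3))
        else: print(t,f["p"],f["rect"],x,y)
t=cv2.resize(d["img"][180:270,210:350],None,fx=4,fy=4,interpolation=cv2.INTER_CUBIC)
save(c,"w3",np.vstack([c["img"],np.pad(t[:,:640] if t.shape[1]>=640 else t,((0,0),(0,max(0,640-t.shape[1])),(0,0)))])[:600])
```

```text
8.9 [ 427.9 -243.7  181.5] [-3.142 -0.     2.007]
cover_round 0.61 [298. 212.  76.  56.] [ 414.936 -285.529    3.583    0.882]
cover_bar 0.63 [246.2, 223.7, 26.9, 23.0] 475.0172204431818 17.091881582471302
```

View pics/w3.png

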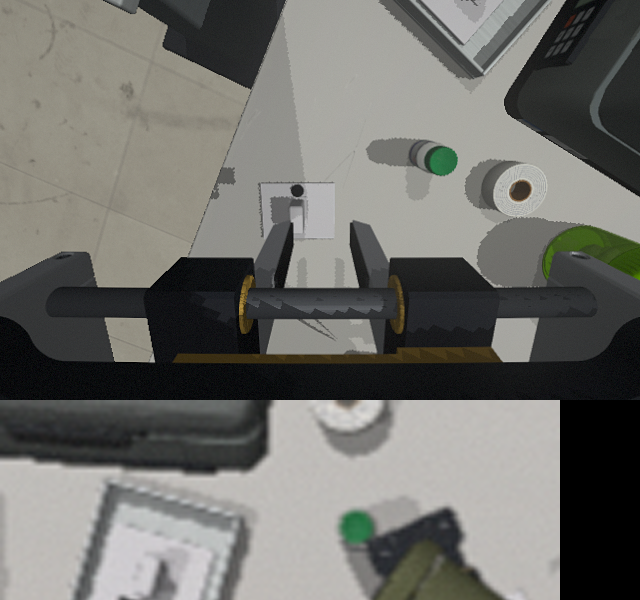

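The reject lies in the tray (lower inset, about (150,575)). The good cover with its round disc is at (297,211) in the wrist view, and its fit agrees with the earlier one.

>>> arm_command(steps=[[0.4,-17,-15,10,0],[0.4,-33,-29,40,0],[0.4,-33,-29,85,0],[0.4,-33,-29,120,0],[0.4,-33,-29,142,0],[0.4,-33,-29,154,0],[0.4,-33,-29,154,0],[0,-33,-29,154,0],[0,-33,-29,154,0],[0,-33,-29,154,0],[0,-33,-29,154,0]], force=55)

```text
clock: 10.48
eef_pos: [416.0, -285.9, 28.1]
eef_rot: [3.141, 0.001, 2.007]
wrist_force: [-1.5, 1.9, 6.6]
finger_gap: 15.6
finger_force: 55.0
```

>>> arm_command(steps=[[0,0,0,-15,0],[0,0,0,-50,0],[0,5,3,-100,0],[0,20,12,-150,0],[0,50,30,-190,0],[0,90,53,-200,4],[0,130,77,-200,8],[0,170,102,-200,12],[0,210,127,-200,16],[0,250,152,-200,20],[0,285,174,-200,22],[0,301,184,-200,22],[0,301,184,-200,22],[0,301,184,-200,22]])

```text
clock: 12.22
eef_pos: [455.3, 64.2, 227.8]
eef_rot: [3.141, 0.0, 1.622]
wrist_force: [-0.0, 0.1, -1.9]
finger_gap: 15.9
finger_force: 55.0
```

```bash
sed -i 's/^for t,M/np.savez("pics\/"+sys.argv[1],**{k:c[k] for k in("mtx","D","view","img")})\nfor t,M/' c.py; python3 c.py w4
```

```text
12.275 [455.3  64.1 227.7] [3.141 0.    1.622] [ 0.3 -0.7 -0.5] 15.600574379882381
tray 0.69 [348. 189. 106.  59.] [4.80098e+02 1.62860e+01 2.90300e+00 1.19000e-01]
housing 0.65 [347.  56. 122.  95.] [475.143 210.274   3.188   0.887]
```

View pics/w4.png

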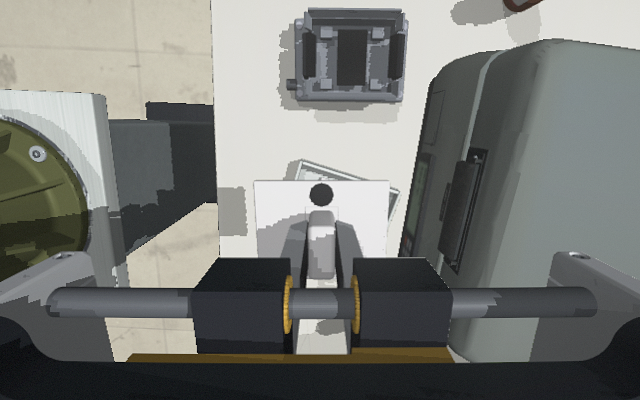

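```bash
cat > d.py <<'E'
from fit import *
c=dict(np.load("pics/w4.npz"))
img=c["img"];g=cv2.cvtColor(img,cv2.COLOR_RGB2GRAY)
# seat: dark blob near (351,57)
m=((g<45)&(cv2.cvtColor(img,cv2.COLOR_RGB2HSV)[...,1]>=0)).astype(np.uint8)
n,l,st,ce=cv2.connectedComponentsWithStats(m[:130])
for i in range(1,n):
    if st[i,4]>60 and 280<ce[i,0]<420: print("blob",st[i],np.round(ce[i],1),np.round(at_z(c,ce[i],29),1))
o=cv2.resize(img[0:110,270:430],None,fx=5,fy=5,interpolation=cv2.INTER_CUBIC)
P=(475.1,210.3,.047)
k,nn=np.cos(P[2]),np.sin(P[2])
for q in([(-68,-47,44),(68,-47,44),(68,47,44),(-68,47,44)],[(-46.5,-38.5,36),(46.5,-38.5,36),(46.5,38.5,36),(-46.5,38.5,36)],[(-17,-30,29),(17,-30,29),(17,30,29),(-17,30,29)]):
    q=np.array(q,float);w=np.c_[q[:,0]*k-q[:,1]*nn+P[0],q[:,0]*nn+q[:,1]*k+P[1],q[:,2]]
    u=((px(c,w)-[270,0]+.5)*5-.5).round().astype(int);cv2.polylines(o,[u],True,(255,0,0),1)
save(c,"w4c",o)
# held cover: expected corners of plate for ideal grasp
ti=(455.2,64.2,np.radians(93-90))
q=np.array([(-45,36,5),(45,36,5),(0,27,7),(0,17,39)],float);k,nn=np.cos(ti[2]),np.sin(ti[2])
print(px(c,np.c_[q[:,0]*k-q[:,1]*nn+ti[0],q[:,0]*nn+q[:,1]*k+ti[1],q[:,2]+200.3]))
E
python3 d.py
```

```text
[[252.87238347 179.78758806]
 [391.69959125 179.75856062]
 [322.28444658 193.98831696]
 [322.47288333 225.71764237]]
```

View pics/w4c.png

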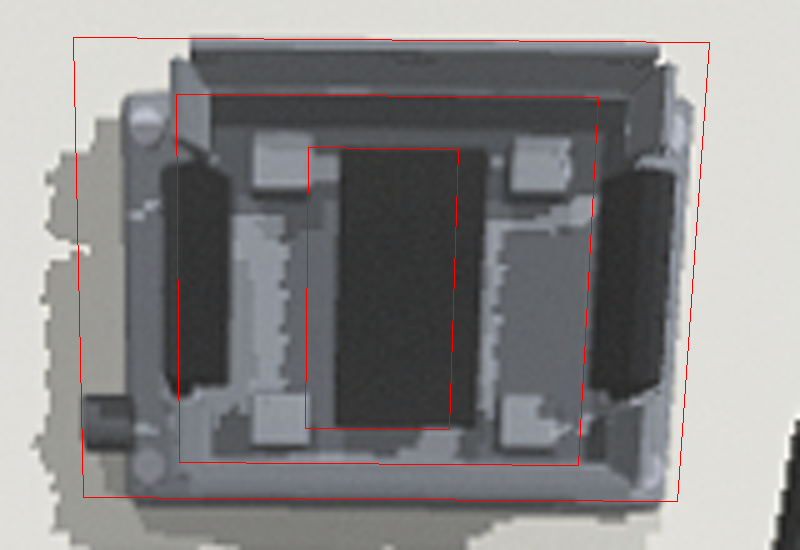

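The enlarged view shows that the side plug at (105,420) pulled the silhouette fit toward −x. The real seat is at crop corners (341,150), (487,150), (474,427) and (335,427). I'll locate the housing from the seat and catches, and check clearance to the instrument.

```bash
cat > e.py <<'E'
from fit import *
c=dict(np.load("pics/w4.npz"))
f=lambda u,z:at_z(c,((np.array(u,float)+.5)/5-.5)+[270,0],z)[:2]
S=np.array([f(u,29) for u in((341,150),(487,150),(474,427),(335,427))])
print("seat",S.round(1).tolist(),S.mean(0).round(1))
for a,b in((0,1),(3,2),(3,0),(2,1)):
    d=S[b]-S[a];print(np.hypot(*d).round(1),np.degrees(np.arctan2(d[1],d[0])).round(1))
C=np.array([f(u,45) for u in((230,182),(228,385),(604,180),(590,385))]);print("catch",C.round(1).tolist(),C.mean(0).round(1))
B=np.array([f(u,28) for u in((285,163),(541,163),(525,420),(281,418))]);print("stops",B.round(1).tolist(),B.mean(0).round(1))
W=np.array([f(u,44) for u in((190,40),(658,43))]);print("back wall top",W.round(1).tolist())
for u in((430,85),(402,250),(415,135)): print("instr",u,[at_z(c,u,z)[:2].round() for z in(0,20)])
d=imaging.camera("scene");print("scene instr corner")
for t in trace(d,"housing")[:1]:
    save(d,"s2",cv2.resize(d["img"][150:370,170:450],None,fx=2.8,fy=2.8,interpolation=cv2.INTER_CUBIC)); print(t["rect"])
np.savez("pics/s2.npz",**{k:d[k] for k in("mtx","D","view","img")})
E
python3 e.py
```

```text
seat [[464.1, 239.3], [497.1, 241.1], [499.3, 181.9], [466.6, 180.1]] [481.8 210.6]
33.1 3.1
32.8 3.1
59.3 92.4
59.3 92.1
catch [[439.9, 227.1], [441.4, 185.7], [521.0, 231.9], [522.4, 190.1]] [481.2 208.7]
stops [[451.6, 236.3], [509.8, 239.4], [511.4, 184.2], [453.8, 181.6]] [481.6 210.4]
back wall top [[430.0, 254.7], [529.9, 259.5]]
instr (430, 85) [array([587., 190.]), array([580., 187.])]
instr (402, 250) [array([579., -39.]), array([572., -30.])]
instr (415, 135) [array([576., 127.]), array([570., 127.])]
scene instr corner
[269.2, 306.4, 58.9, 54.5]
```

View pics/s2.png

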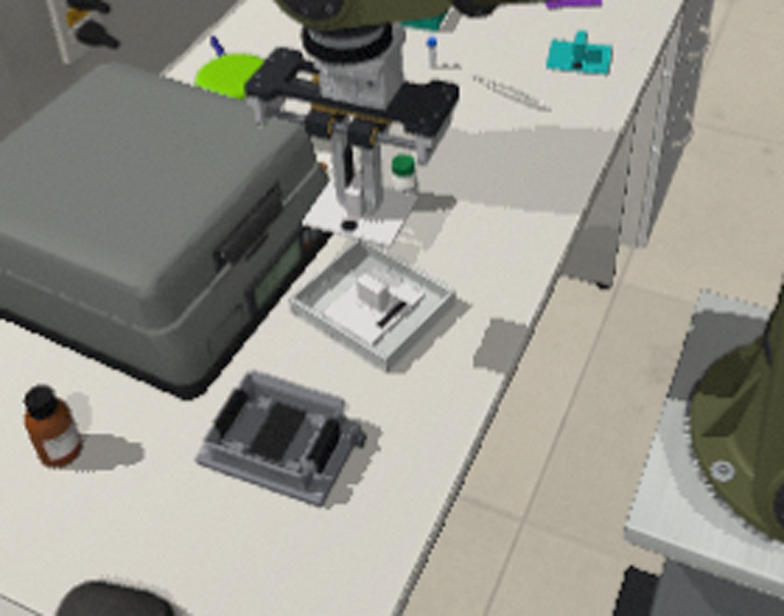

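Run:
```python
from fit import *
s=dict(np.load("pics/s2.npz"));w=dict(np.load("pics/w4.npz"))
t=imaging.camera("top")
g=lambda u:np.array(u)/2.8+[170,150]
print("scene base corner",at_z(s,g((185,392)),0).round(), at_z(s,g((300,258)),0).round(), "lid corner",[at_z(s,g((165,315)),z).round() for z in(80,120,150)])
h=lambda u:np.array(u)/2.2+[140,140]
for u in((98,95),(110,113),(295,125)):
    print("top",[at_z(t,h(u),z)[:2].round() for z in(0,80,120,150)])
for u in((430,85),(440,70),(540,40),(480,55),(410,200),(400,260)):
    print("wrist",u,[at_z(w,u,z)[:2].round() for z in(0,60,100,130)])
# predicted gripper body corners at home pose
T=np.array([481.7,210.5]);a=np.radians(2.7);R=np.array([[np.cos(a),-np.sin(a)],[np.sin(a),np.cos(a)]])
print([(T+R@np.array(q)).round().tolist() for q in((88.5,37.5),(88.5,-37.5))])
v=cv2.resize(w["img"][0:200,330:640],None,fx=2.5,fy=2.5,interpolation=cv2.INTER_CUBIC)
u=cv2.resize(t["img"][130:240,165:300],None,fx=5,fy=5,interpolation=cv2.INTER_CUBIC)
save(w,"ins",u)
```

```text
scene base corner [606. 192.   0.] [591. -24.   0.] lid corner [array([632., 165.,  80.]), array([605., 192., 120.]), array([585., 212., 150.])]
top [array([611., 233.]), array([602., 211.]), array([597., 200.]), array([594., 192.])]
top [array([583., 213.]), array([575., 192.]), array([571., 182.]), array([568., 174.])]
top [array([569., -75.]), array([562., -82.]), array([558., -85.]), array([555., -88.])]
wrist (430, 85) [array([587., 190.]), array([566., 182.]), array([552., 176.]), array([541., 172.])]
wrist (440, 70) [array([597., 209.]), array([575., 197.]), array([559., 190.]), array([548., 184.])]
wrist (540, 40) [array([717., 251.]), array([676., 233.]), array([649., 221.]), array([628., 212.])]
wrist (480, 55) [array([645., 229.]), array([615., 215.]), array([595., 205.]), array([580., 198.])]
wrist (410, 200) [array([581.,  38.]), array([561.,  53.]), array([547.,  63.]), array([537.,  71.])]
wrist (400, 260) [array([578., -55.]), array([558., -26.]), array([545.,  -6.]), array([535.,   9.])]
[[568.0, 252.0], [572.0, 177.0]]
```

View pics/ins.png

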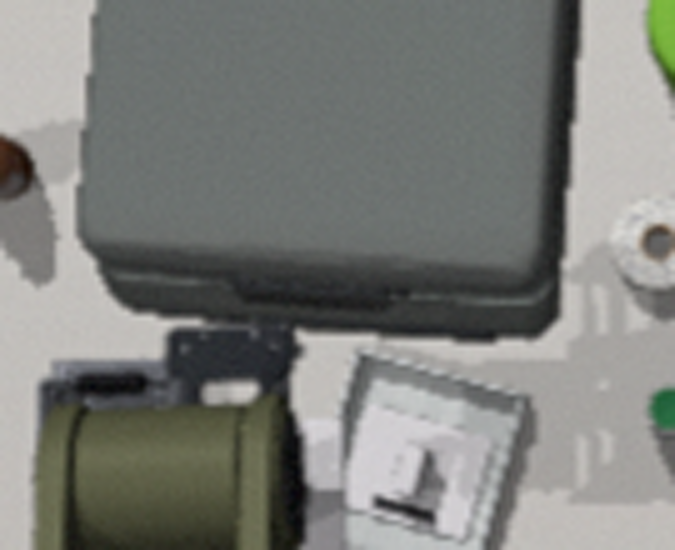

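The instrument's base front is at about x=575–587 and its lid is set further back, so the gripper body clears it. Moving the cover above the recess.

>>> arm_command(steps=[[0,30,7,0,0],[0,65,15,0,0],[0,100,24,20,0],[0,130,31,50,0],[0,144,34,90,0],[0,144,34,125,0],[0,144,34,142,0],[0,144,34,146,0],[0,144,34,146,0],[0,144,34,146,0]])

```text
clock: 13.78
eef_pos: [482.5, 210.5, 82.6]
eef_rot: [3.14, -0.001, 1.622]
wrist_force: [-0.1, 0.2, -0.7]
finger_gap: 15.6
finger_force: 55.0
```

Run:
```python
from h import *
s=monitor.read_state();print(s["clock"],np.round(s["eef_pos"],1),np.round(s["eef_rot"],4),np.round(s["wrist_force"],1),s["finger_gap"])
a=imaging.camera("wrist");b=imaging.camera("scene")
v=cv2.resize(b["img"][250:350,210:330],None,fx=4,fy=4,interpolation=cv2.INTER_CUBIC)
u=cv2.resize(a["img"][110:310,160:480],None,fx=2.45,fy=2.45)[:,:784]
o=np.zeros((600,784,3),np.uint8);o[:200*2]=cv2.resize(a["img"][130:290,170:470],(784,400));save(a,"w5",cv2.resize(a["img"][100:300,160:480],None,fx=2.5,fy=2.5,interpolation=cv2.INTER_CUBIC))
np.savez("pics/w5.npz",**{k:a[k] for k in("mtx","D","view","img")})
```

```text
13.775 [482.5 210.5  82.6] [ 3.1398e+00 -6.0000e-04  1.6223e+00] [-0.1  0.2 -0.7] 15.62100271296646
```

View pics/w5.png

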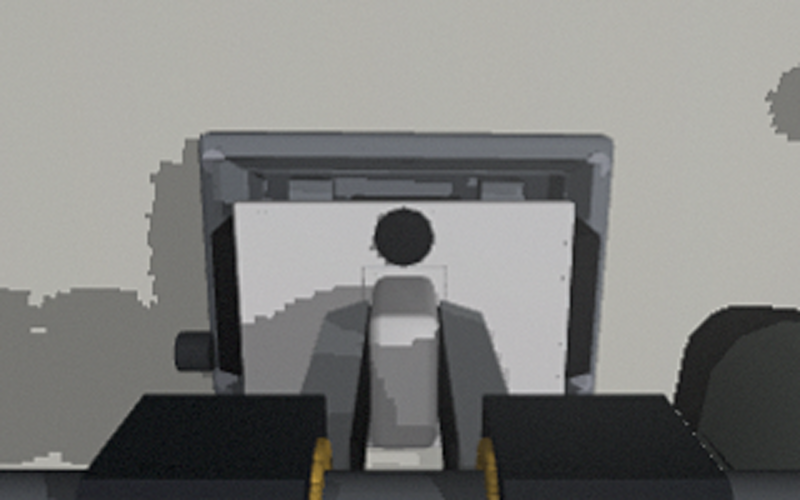

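Both the plate and the housing are visible. The plate edges are at columns 235 and 574, and the wall corners at 203 and 612, so the housing centre sits about 3 crop px right of the plate. I'll quantify the offset.

Run:
```python
from h import *
c=dict(np.load("pics/w5.npz"));f=lambda u,z:at_z(c,(np.array(u)+.5)/2.5-.5+[160,100],z)[:2].round(1)
s=monitor.read_state()["eef_pos"];zb=s[2]-27.5;print(s.round(1),zb)
print("plate far corners",f((235,202),zb+5),f((574,202),zb+5))
print("wall outer",f((203,134),44),f((612,138),44),"inner",f((225,157),44),f((590,160),44))
print("catch outer",f((214,300),44),f((601,300),44)); print("disc",f((404,237),zb+7))
print("stops",f((310,190),29),f((500,190),29))
```

```text
[482.3 210.5  82.3] 54.77034434822407
plate far corners [436.1 243.5] [524.1 248.1]
wall outer [423.8 258.9] [536.7 263.7] inner [429.8 252.8] [531.3 257.3]
catch outer [426.2 210.7] [539.3 216.5]
disc [480.4 237. ]
stops [451.8 241.9] [509.1 244.9]
```

>>> arm_command(steps=[[0,0.6,0.7,3,0],[0,0.6,0.7,6,0],[0,0.6,0.7,9,0],[0,0.6,0.7,12,0],[0,0.6,0.7,14,0],[0,0.6,0.7,15,0],[0,0.6,0.7,15,0]])

```text
clock: 14.75
eef_pos: [482.8, 211.1, 66.6]
eef_rot: [3.141, -0.0, 1.622]
wrist_force: [0.7, -0.4, 0.1]
finger_gap: 16.0
finger_force: 55.0
```

```bash
cat > s.py <<'E'
from h import *
s=monitor.read_state();print(s["clock"],np.round(s["eef_pos"],2),np.round(s["eef_rot"],4),np.round(s["wrist_force"],1),np.round(s["moment"],2),s["finger_gap"])
E
python3 s.py
```

```text
14.75 [482.77 211.09  66.57] [ 3.1412e+00 -2.0000e-04  1.6225e+00] [ 0.7 -0.4  0.1] [ 0.01 -0.27 -0.01] 15.977425460723595
```

>>> arm_command(steps=[[0,0,0,1,0],[0,0,0,2,0],[0,0,0,3,0],[0,0,0,4,0],[0,0,0,4,0]])

```text
clock: 15.38
eef_pos: [483.1, 211.2, 63.1]
eef_rot: [3.14, -0.0, 1.622]
wrist_force: [-0.9, 0.2, 8.8]
finger_gap: 15.8
finger_force: 55.0
```

```bash
python3 s.py
```

```text
15.375 [483.07 211.23  63.13] [ 3.1402e+00 -5.0000e-04  1.6225e+00] [-0.9  0.2  8.8] [-0.06 -0.11 -0.07] 15.843679124849555
```

>>> arm_command(steps=[[0,0,0,1,0],[0,0,0,2,0],[0,0,0,3,0],[0,0,0,4,0],[0,0,0,5,0],[0,0,0,6,0],[0,0,0,6,0]])

```text
clock: 16.25
eef_pos: [482.1, 210.8, 55.4]
eef_rot: [-3.14, 0.001, 1.623]
wrist_force: [3.9, 1.7, -11.1]
finger_gap: 15.5
finger_force: 55.0
```

```bash
python3 s.py
```

```text
16.25 [482.09 210.81  55.38] [-3.1400e+00  6.0000e-04  1.6226e+00] [  3.9   1.7 -11.1] [ 0.14 -1.07 -0.  ] 15.510782447430469
```

>>> arm_command(steps=[[0,0,0,1,0],[0,0,0,2,0],[0,0,0,3,0],[0,0,0,4,0],[0,0,0,4,0],[0,0,0,4,0]])

```text
clock: 17.0
eef_pos: [482.6, 211.0, 52.7]
eef_rot: [-3.142, 0.0, 1.623]
wrist_force: [-2.9, -1.6, 4.8]
finger_gap: 15.7
finger_force: 55.0
```

```bash
python3 s.py
```

```text
17.0 [482.59 211.    52.71] [-3.1415e+00  1.0000e-04  1.6226e+00] [-2.9 -1.6  4.8] [-0.59  0.49  0.01] 15.74167145983837
```

>>> arm_command(steps=[[0,0,0,0.5,0],[0,0,0,1,0],[0,0,0,1.5,0],[0,0,0,1.5,0],[0,0,0,1.5,0]])

```text
clock: 17.62
eef_pos: [482.6, 211.0, 52.1]
eef_rot: [3.141, 0.0, 1.623]
wrist_force: [-8.6, -4.6, 18.2]
finger_gap: 15.3
finger_force: 55.0
```

```bash
python3 s.py
```

```text
17.625 [482.59 211.02  52.08] [3.1415 0.     1.6227] [-8.6 -4.6 18.2] [-0.93  1.52 -0.05] 15.277635204031675
```

>>> arm_command(steps=[[0,-0.2,-0.3,0,0],[0,-0.3,-0.6,0,0],[0,-0.3,-0.6,0.2,0],[0,-0.3,-0.6,0.2,0],[0,-0.3,-0.6,0.2,0]])

```text
clock: 18.25
eef_pos: [482.6, 211.0, 52.1]
eef_rot: [3.14, -0.001, 1.623]
wrist_force: [-3.6, -1.7, 16.9]
finger_gap: 15.8
finger_force: 55.0
```

```bash
python3 s.py
```

```text
18.25 [482.57 210.97  52.08] [ 3.1400e+00 -6.0000e-04  1.6226e+00] [-3.6 -1.7 16.9] [-0.58  0.97 -0.02] 15.837035296222057
```

>>> arm_command(steps=[[0,-0.1,-0.3,0,0],[0,-0.1,-0.3,0.3,0],[0,-0.1,-0.3,0.3,0],[0,-0.1,-0.3,0.3,0],[0,-0.1,-0.3,0.3,0]])

```text
clock: 18.88
eef_pos: [482.5, 211.0, 52.1]
eef_rot: [3.139, -0.001, 1.623]
wrist_force: [-3.9, -0.7, 18.2]
finger_gap: 15.7
finger_force: 55.0
```

```bash
python3 s.py
python3 - <<'E'
from fit import *
c=imaging.camera("top");w=imaging.camera("wrist")
for f in find_in(c,"green_bottle")[:1]+find_in(c,"labels")[:1]+find_in(c,"cover_bar")[:2]: print(f["p"],np.round(f["rect"]),at_z(c,f["rect"][:2],10).round())
# plate far edge in wrist picture: white->dark transition along columns
g=cv2.cvtColor(w["img"],cv2.COLOR_RGB2GRAY)
s=monitor.read_state()["eef_pos"];a=np.radians(2.9);R=np.array([[np.cos(a),-np.sin(a)],[np.sin(a),np.cos(a)]])
for dz in(24,28):
    print(dz,[px(w,[*(s[:2]+R@np.array(q[:2])),q[2]+dz])[0].round(1).tolist() for q in((-45,36,5),(45,36,5),(0,27,7))])
print(g[165:200,290],g[165:200,350])
E
```

```text
18.875 [482.55 210.97  52.07] [ 3.1392e+00 -8.0000e-04  1.6226e+00] [-3.9 -0.7 18.2] [-0.51  1.   -0.01] 15.666937033007255
0.62 [298. 215.   9.   9.] [ 506. -159.   10.]
0.69 [297. 180.  21.  21.] [ 626. -153.   10.]
0.78 [248. 223.  28.  26.] [476.  10.  10.]
24 [[253.3, 179.5], [391.7, 179.7], [322.5, 193.7]]
28 [[251.8, 180.7], [393.2, 180.9], [322.5, 195.2]]
[100 108 111 111 111  82  59  61  62  61  60 100  86  58  77  87 138 161
 178 188 186 186 186 186 186 185 187 186 186 187 186 185 187 186 187] [104 109 113 114 111  96  72  65  64  66  61  77  84  71  64  92 140 162
 180 188 187 187 187 185 186 186 187 184 186 186 186 186 185 185 186]
```

```bash
python3 -c "
from cell import job
print(job.sign_off())"
```

```text
the job is handed in; nothing more can be done
None
```

I put the reject cover in the tray and released it, then snapped the good cover into the housing; the fingers are still holding it down with about 18 N. It took about 19 s and has been handed in. I judged the snap and full seating from the force and height readings, because my ten picture views were used up. The bottle and label roll stayed where they were.

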